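# Seat a stick cap and hold the curing lamp over it

### The job

Two joystick caps lie on the counter: pick up the one that already lies skirt-down and set it, skirt down and fully seated, into the round pocket of the curing jig's nest while the lamp slide is still back, and let it go. Then pull the spring-return lamp slide by its handle out over the nest until its pointer is over the index strip, and keep it there: the program finishes while the gripper is still holding the slide still at the mark against its spring. Leave the other cap, screwdriver, bottle and gamepad where they are.

Things in the scene. Friction and masses are not known exactly. Their poses are not given: they have to be found in the camera images.
- cap_center (a point): centre (13 mm above its underside) of the grey plastic joystick cap that lies skirt-down, the one to seat; 26 mm tall, about 35 g: a round 40 mm skirt, 5 mm thick, at the bottom, tapering over 3 mm to a round 26 mm body with straight sides from 8 to 24 mm above the underside (grip it there); z points up, out of the top
- cap_flipped_center (a point): centre (13 mm above the counter) of the second cap of the same shape, lying upside down with its 40 mm skirt at the top; to be left alone. The two caps lie to the left of the jig, which of them is nearer to the robot varies
- nest_pocket (a point): centre of the mouth of the round pocket in the top of the plastic nest block (80 x 80 mm, top 32 mm above the counter). Pocket 45 mm wide, 2 mm chamfer, 8 mm deep: a seated cap has its centre 5 mm above this point and stands 18 mm out of the block. z up; x points away from the robot along the slide's travel; the slide is pulled along -x. Side rails are lower than the nest
- nest_mark (a point): centre of the top of the index strip near its outer end: a black plastic strip fixed to the nest, 10 mm wide along the slide's travel, reaching out to the left over the rail; this point is 77 mm from the pocket's centre along +y of the pocket; axes as nest_pocket
- slide_pointer (a point): tip of the thin steel pointer (3 mm wide) on the left side of the lamp slide, 18 mm higher than the strip; it moves with the slide and is at the mark when it stands over the index strip: its x in nest_mark's axes within 5 mm (half the strip's width) of 0; axes as nest_pocket
- slide_handle (a point): centre of the slide's straight black handle bar, 97 mm above the counter: 14 mm thick along the travel, 14 mm high, 90 mm long along y, on posts 40 mm either side of its middle (70 mm free between them), 28 mm free under the bar above the slide's flat top. Pinch it from above across its thickness. Axes as nest_pocket
- lamp_slide (a joint): how far the lamp slide is pulled out (m): 0 = fully back, where its spring keeps it; 0.15 = end stop. The mark lies at about 0.09 to 0.12. The spring pulls back with about 2 N at 0, rising 60 N/m to 9 N at 0.12, so it runs back if let go
- screwdriver: bystander: screwdriver 170 mm long lying on the counter on the far left; origin on the counter under its middle
- bottle: bystander: small white bottle, 36 mm wide and 95 mm tall; origin at the centre of its underside
- gamepad: bystander: grey gamepad about 105 x 155 x 45 mm, to the right of the jig; origin at its underside
- jig: the curing jig, fixed to the counter, aluminium base 280 x 130 mm (from 110 mm before to 170 mm behind its origin along x) with two rails; carries the nest and the lamp slide (70 mm long, 124 mm wide, underside clears the seated cap). Where it stands and the nest's place along it vary; origin on the counter, x along the slide's travel
Not all that is in view belongs to the job. Leave any blue or red look-alike of the part that bears cap_center alone.

How it is judged:
By the outcome, as a careful person would: the job done as asked, in the order asked, and still so for the second after the job is handed in, while the arm keeps its last pose, push and grip.
It also fails if it takes over 51 s, if anything falls off the work surface, if the arm or the gripper's body presses on something with over 40 N, if the wrist force passes 120 N, or if a joint passes its speed limit or range.

### The arm

A 6-joint arm with a two-finger parallel gripper is mounted at the origin on the work surface. World frame = base frame: x ahead of the robot, y to its left, z up, the work surface at z = 0. Lengths are in m, angles in rad, forces in N, time in s.
With the tool pointing down it reaches from about 0.3 to 0.85 m from the base axis. Payload 4.2 kg.
Tool frame: the origin (TCP) lies at the very end of the fingers, on their centre line; the grasp point (between the pads) lies 19 mm behind it (manip.tcp_to_grasp is the distance from the TCP to the grasp point, in m); z points along the fingers, y is the direction in which the jaws open and shut (so a half turn about z gives the same grasp; the last joint's range is limited). The gripper opens to 91 mm and grips with 3 to 60 N. Pads are 32 mm wide; open, the fingers measure 118 mm over their backs; the gripper's body (76 mm by 178 mm) begins 60 mm behind the grasp point.
Start: joints at [-1.122, 0.32, 1.565, -0, 1.257, -0.02], TCP at [0.26, -0.513, 0.214] pointing down, gripper open.
Joint ranges: [-3.11, 3.11], [-0.84, 2.01], [0.21, 2.61], [-1.34, 4.49], [0.05, 2.63], [-2.56, 2.56]. Speed limits (rad/s): [2.57, 2.57, 3.14, 3.14, 3.14, 3.14].

### API

Orientations are given as a rotation vector (axis times angle).
In Python, from workcell import manip gives the robot as it stands.
- The arm moves only by the shell command python3 -m pendant 'ROWS'. ROWS is JSON, one flat list of numbers, 7 for each row, row after row: the shift along the world's x, y, z in m, then the turn, a rotation vector about the world's x, y, z in rad, then the gripper's target within -1 to 1 (shut at 1, half-way at 0, fully open at -1). A call has 1 to 20 rows; each row is the pose to reach, as a shift and turn from the pose commanded when the call began; what a row does not reach only later rows make up. A row lasts 1/8 s, in which the tool goes at most 62.5 mm and 10.7 degrees, less where a joint would pass 70% of its speed; a pose out of reach is approached as far as the arm can. A call with a gripper value outside its range is refused whole. The fingers move at their own pace and stop on an object; the grip force is fixed at half the most. Time passes only in rows, so rows that repeat a pose let the fingers close. It gives the time, the measured TCP pose, the force and the opening at its end, in the units of the state.
- manip.read_state(): the state, without advancing time (a new reading comes with each control period).
- manip.get_image(name): name is "scene" or "side" or "wrist"; returns a dict with "frame" (384x512x3 uint8, blue, green, red), "range_z" (384x512 float32, m along the optical axis (not along the pixel's ray), 0 where there is no reading), "fx", "fy", "cx", "cy" (pixels), "R" (3x3) and "t" (3): a world point X has camera coordinates R X + t. Camera axes: x right, y down, z forward; pixel columns grow to the right and rows downward; lengths in m; the calibration is good to about 2 mm. The wrist camera is an equidistant fisheye: a pixel r from the principal point sees the ray r / f radians off the axis. A picture is of the moment at which its call begins.
- manip.hand_in(): hands the job in, once; it reports no verdict.
Trained networks look in the newest picture that a camera, given by its name, has taken for a name from the list of things; names that differ only in an ending like _2 or _b are one class to them, and where a whole thing is asked for, a point or a joint stands for the part that bears it (a point fixed in the world has none). Each returns a list of dicts, best first, with "p" (0 to 1); they miss things now and then, are a little off and sometimes report something else, mostly with a low value. They report only what shows in the picture. A call takes as long as a camera call. They do not tell look-alikes from the thing itself.
- manip.look_for(camera, query): "location" ([x, y, z] in m, in the coordinates of the camera as it stood for that picture, good to about 4 mm: the middle of the surface that is visible of it).
- manip.silhouettes(camera, query): "region" (384x512 bool, what is visible of it).
- manip.pinpoint(camera, query): "location" ([x, y, z] in m, in the coordinates of the camera as it stood for that picture, good to about 4 mm: a listed point, or the origin of a listed thing).
The state is a dict: "time_s": time; "q": joint angles; "qvel": joint speeds; "joint_efforts": joint torques, N m; "eef_pos": TCP position; "orientation": TCP orientation; "contact_force": force on the tool from outside, world axes, zero at the start; "wrist_torque": the same for the moment, N m; "opening": finger opening in m.
Only numpy, scipy, OpenCV 4.12 (cv2) and the standard library are available. Lean on these libraries where they do the work, as an engineer would, in place of code of your own. Each camera call takes 0.05 s, during which the arm holds its last target.

## Working session

There is one attempt and no reset: what is moved stays moved. The work goes in short steps, Python scripts to look and compute and a shell command to move; the robot and the scene stay as the last step left them, time stands still between calls to the robot, and variables do not carry over. Pictures are saved under pics/ and viewed, and the job is handed in when it is done.

```bash
mkdir -p pics; ls
cat > h.py <<'E'
import numpy as np, cv2
from workcell import manip
def w(im,p): return np.array(im["R"]).T@(np.array(p)-np.array(im["t"]))
def px(im,X):
    c=np.array(im["R"])@np.array(X)+np.array(im["t"]); return im["fx"]*c[0]/c[2]+im["cx"], im["fy"]*c[1]/c[2]+im["cy"]
E
python3 - <<'E'
from h import *
s=manip.read_state(); print(s)
for c in ["scene","side"]:
    im=manip.get_image(c); cv2.imwrite(f"pics/{c}0.png",im["frame"]); np.save(f"/tmp/{c}0.npy",im,allow_pickle=True)
    for q in ["cap_center","cap_flipped_center","nest_pocket","nest_mark","slide_pointer","slide_handle","bottle","jig","screwdriver","gamepad"]:
        for d in manip.pinpoint(c,q)[:3]:
            X=w(im,d["location"]); print(c,q,round(d["p"],2),X.round(4),np.round(px(im,X)) )
print(manip.read_state()["time_s"])
E
```

```text
pics
{'time_s': 0.0, 'q': array([-1.12199155e+00,  3.20286750e-01,  1.56566411e+00,  4.01330103e-05,
        1.25740567e+00, -2.00071893e-02]), 'qvel': array([ 0.00013675,  0.00127547,  0.00057397,  0.00166437, -0.00066147,
        0.00146233]), 'joint_efforts': array([ 1.65431211e-03, -4.12460554e+01, -2.31970543e+01,  7.31637608e-02,
        4.57948213e-02, -1.69601221e-04]), 'eef_pos': array([ 0.25959005, -0.51250226,  0.21312904]), 'orientation': array([-3.05399812e+00, -7.29261663e-01,  5.30617341e-04]), 'contact_force': array([-0.30766132, -0.25591601, -1.40401781]), 'wrist_torque': array([ 0.01386952, -0.00498369,  0.01704817]), 'opening': 0.09140346276786439}
scene cap_center 0.61 [0.6128 0.2378 0.01  ] [278. 253.]
scene cap_center 0.54 [0.5317 0.2428 0.0134] [301. 244.]
scene cap_center 0.54 [0.553  0.1598 0.0099] [281. 232.]
scene cap_flipped_center 0.7 [0.4137 0.2582 0.0151] [334. 233.]
scene nest_pocket 0.87 [ 0.5154 -0.0781  0.027 ] [254. 189.]
scene nest_mark 0.74 [0.5324 0.2454 0.0095] [301. 245.]
scene nest_mark 0.61 [ 0.5397 -0.0106  0.0315] [257. 200.]
scene slide_p
[... 631 characters left out ...]
 [0.53   0.2371 0.0167] [265. 268.]
side cap_flipped_center 0.51 [0.4113 0.2548 0.0169] [310. 279.]
side cap_flipped_center 0.37 [0.5284 0.2424 0.015 ] [266. 270.]
side nest_pocket 0.67 [ 0.5095 -0.088   0.0321] [284. 185.]
side nest_mark 0.65 [ 0.5346 -0.0112  0.0398] [274. 199.]
side slide_pointer 0.97 [ 0.6407 -0.0469  0.0563] [242. 184.]
side slide_handle 0.74 [ 0.6109 -0.1212  0.0993] [254. 160.]
side slide_handle 0.3 [0.4168 0.254  0.018 ] [308. 278.]
side bottle 0.86 [7.54e-01 2.71e-01 4.00e-04] [180. 273.]
side jig 0.67 [ 0.5548 -0.0967  0.0039] [270. 189.]
side screwdriver 0.86 [ 4.519e-01  4.377e-01 -1.000e-04] [289. 350.]
side gamepad 0.62 [ 0.5271 -0.4097  0.004 ] [285. 139.]
1.1
```

Run:
```python
import cv2
a=cv2.imread("pics/scene0.png"); cv2.imwrite("pics/s1.png",cv2.resize(a[160:310,190:390],None,fx=4,fy=4,interpolation=2))
a=cv2.imread("pics/side0.png"); cv2.imwrite("pics/s2.png",cv2.resize(a[220:370,170:370],None,fx=4,fy=4,interpolation=2))
cv2.imwrite("pics/s3.png",cv2.resize(a[130:230,200:340],None,fx=5,fy=5,interpolation=2))
```

```text
(no output)
```

View pics/scene0.png

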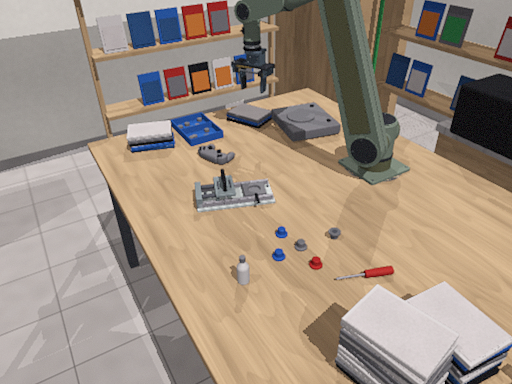

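View pics/s1.png

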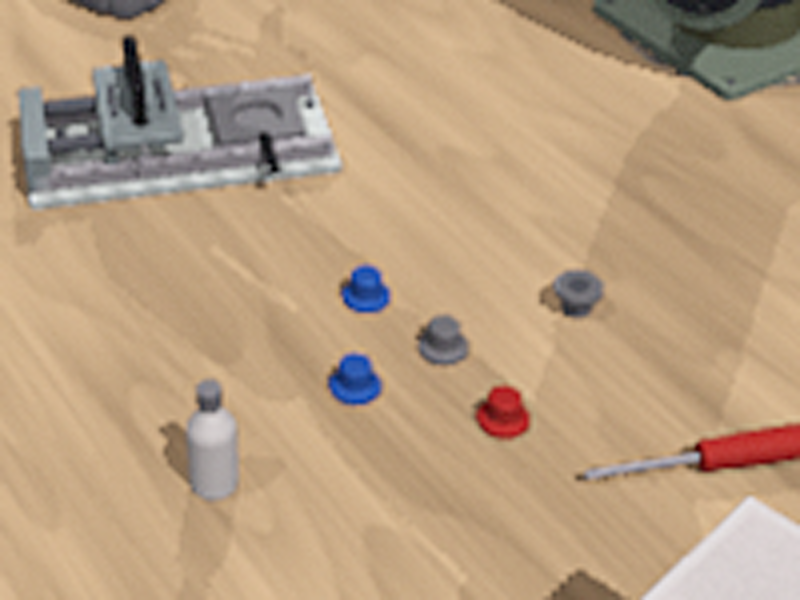

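View pics/s2.png

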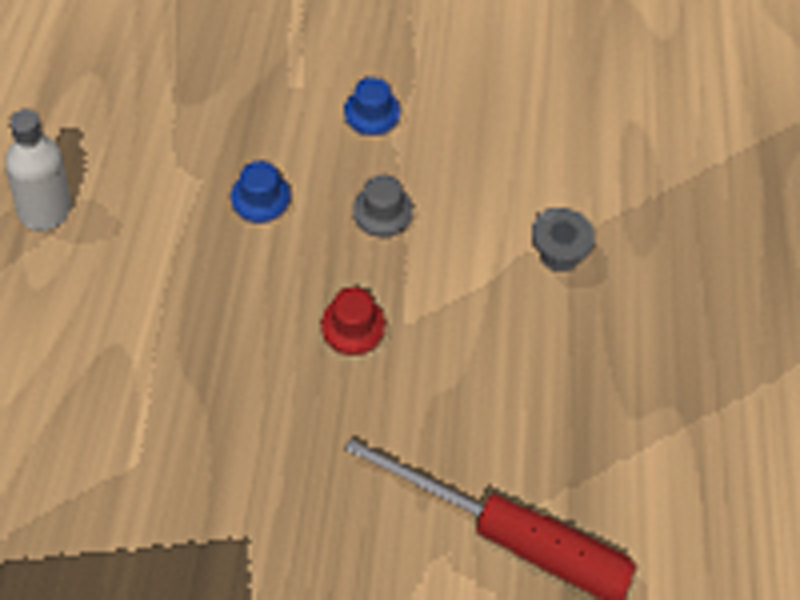

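View pics/s3.png

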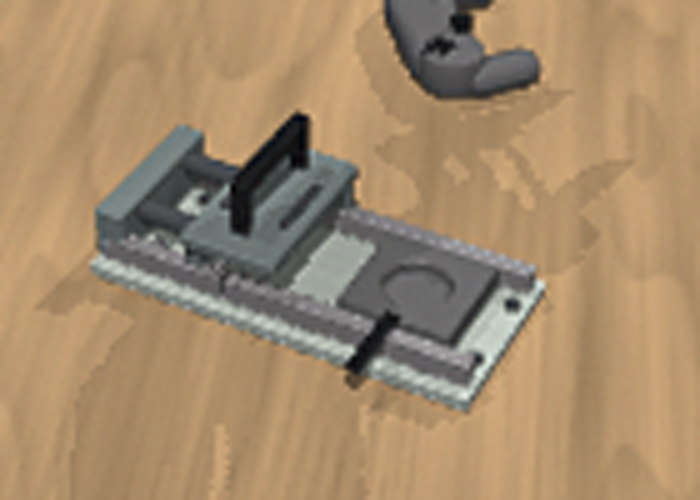

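The two grey caps are at scene pixels (301,244) and (334,233). The first stands skirt-down with its narrow body up. The second has its skirt on top, with the hollow showing. The blue caps (281,232) and (278,253) and the red cap (316,262) are look-alikes. The target is the cap at (301,244), confirmed in the enlarged crops. Next I'll refine positions from depth.

Run:
```python
from h import *
for c in ["scene","side"]:
    im=np.load(f"/tmp/{c}0.npy",allow_pickle=True).item()
    z=im["range_z"]; v,u=np.mgrid[:384,:512]
    P=np.stack([(u-im["cx"])/im["fx"]*z,(v-im["cy"])/im["fy"]*z,z],-1)
    W=(P-np.array(im["t"]))@np.array(im["R"]); F=im["frame"].astype(int)
    ok=z>0
    def sel(c0,r,z0,z1): return ok&(np.hypot(W[...,0]-c0[0],W[...,1]-c0[1])<r)&(W[...,2]>z0)&(W[...,2]<z1)
    def rect(n,m):
        p=W[m][:,:2].astype(np.float32); 
        if len(p)<5: print(n,len(p)); return
        (x,y),(a,b),th=cv2.minAreaRect(p*1000); print(c,n,len(p),"c",round(x,1),round(y,1),"size",round(a,1),round(b,1),"th",round(th,1),"med z",np.median(W[m][:,2]).round(4))
    rect("captop",sel((.531,.242),.03,.021,.033))
    rect("capall",sel((.531,.242),.035,.004,.033))
    rect("table",sel((.47,.16),.05,-.02,.02))
    rect("jig",sel((.575,-.1),.2,.006,.12))
    rect("base",sel((.575,-.1),.2,.006,.2)&(W[...,2]<.02))
    rect("nest",sel((.5125,-.083),.052,.029,.037))
    rect("handle",sel((.6135,-.12),.08,.098,.115))
    rect("slide",sel((.6135,-.12),.1,.058,.075))
    # black strip
    blk=(F.max(-1)<45)
    rect("strip",sel((.537,-.011),.05,.025,.06)&blk); rect("handleblk",sel((.6135,-.12),.08,.09,.115)&blk)
```

```text
scene captop 41 c 531.5 242.2 size 23.2 24.9 th 51.4 med z 0.0255
scene capall 108 c 537.1 242.7 size 30.5 48.2 th 60.1 med z 0.0145
scene table 459 c 471.4 160.1 size 94.7 98.1 th 42.1 med z 0.0002
scene jig 2077 c 566.9 -130.1 size 307.3 288.1 th 62.3 med z 0.0302
scene base 638 c 561.0 -126.1 size 306.8 277.3 th 60.9 med z 0.0123
scene nest 220 c 511.7 -81.7 size 96.4 81.4 th 68.8 med z 0.0323
scene handle 59 c 613.9 -119.0 size 92.9 13.6 th 69.5 med z 0.1035
scene slide 332 c 616.2 -112.3 size 137.3 69.5 th 69.7 med z 0.0623
scene strip 15 c 538.2 -16.3 size 49.8 4.4 th 71.9 med z 0.0356
scene handleblk 38 c 619.2 -111.9 size 75.8 8.6 th 69.3 med z 0.1028
side captop 73 c 529.5 242.3 size 24.2 24.8 th 2.2 med z 0.0258
side capall 169 c 529.4 238.4 size 47.7 38.1 th 81.8 med z 0.0153
side table 780 c 469.6 159.7 size 97.9 98.1 th 41.2 med z 0.0007
side jig 2767 c 585.7 -91.5 size 158.7 282.3 th 69.8 med z 0.0309
side base 843 c 580.5 -104.9 size 129.7 281.8 th 69.9 med z 0.013
side nest 354 c 510.9 -81.7 size 101.9 82.5 th 69.6 med z 0.0327
side handle 87 c 612.0 -119.4 size 90.5 14.7 th 68.4 med z 0.1035
side slide 411 c 612.2 -118.5 size 126.2 72.1 th 68.7 med z 0.0629
side strip 38 c 533.1 -19.7 size 58.5 9.0 th 70.8 med z 0.0357
side handleblk 91 c 611.8 -116.6 size 85.8 13.9 th 70.5 med z 0.1034
```

Run:
```python
from h import *
from scipy.spatial.transform import Rotation as Ro
s=manip.read_state(); R=Ro.from_rotvec(s["orientation"]).as_matrix(); print(R.round(3)); print("jaw y deg",np.degrees(np.arctan2(R[1,1],R[0,1])))
im=manip.get_image("wrist"); cv2.imwrite("pics/w0.png",im["frame"]); print(im["fx"],im["cx"],im["cy"]); print((-np.array(im["R"]).T@np.array(im["t"])),np.array(im["R"]).round(3))
```

```text
[[ 0.892  0.452  0.   ]
 [ 0.452 -0.892 -0.   ]
 [-0.     0.    -1.   ]]
jaw y deg -63.141647448223395
297.3186396354542 255.46323465691648 187.474882372779
[ 0.33430102 -0.47475969  0.38536738] [[ 0.452 -0.892 -0.001]
 [-0.853 -0.432  0.294]
 [-0.263 -0.132 -0.956]]
```

View pics/w0.png

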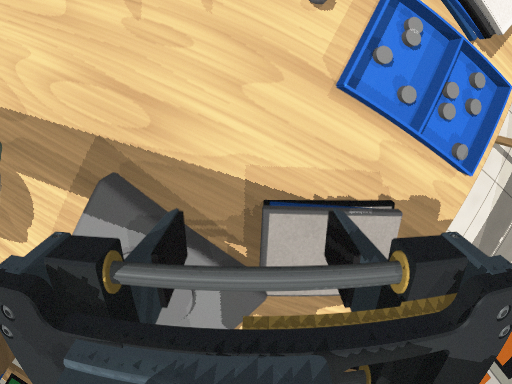

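```bash
python3 -m pendant '[0.271,0.755,0,0,0,1.885,-0.3, 0.271,0.755,0,0,0,1.885,-0.3, 0.271,0.755,0,0,0,1.885,-0.3, 0.271,0.755,0,0,0,1.885,-0.3, 0.271,0.755,0,0,0,1.885,-0.3, 0.271,0.755,0,0,0,1.885,-0.3, 0.271,0.755,0,0,0,1.885,-0.3, 0.271,0.755,0,0,0,1.885,-0.3, 0.271,0.755,0,0,0,1.885,-0.3, 0.271,0.755,0,0,0,1.885,-0.3, 0.271,0.755,0,0,0,1.885,-0.3, 0.271,0.755,0,0,0,1.885,-0.3, 0.271,0.755,0,0,0,1.885,-0.3, 0.271,0.755,0,0,0,1.885,-0.3, 0.271,0.755,-0.05,0,0,1.885,-0.3, 0.271,0.755,-0.1,0,0,1.885,-0.3, 0.271,0.755,-0.1,0,0,1.885,-0.3, 0.271,0.755,-0.1,0,0,1.885,-0.3]'
cat >> h.py <<'E'
def wray(im,u,v):
    dx,dy=(u-im["cx"])/im["fx"],(v-im["cy"])/im["fy"]; r=np.hypot(dx,dy)
    d=np.array([dx/r*np.sin(r),dy/r*np.sin(r),np.cos(r)]); R=np.array(im["R"]); return -R.T@np.array(im["t"]), R.T@d
def wplane(im,u,v,z):
    o,d=wray(im,u,v); return o+d*(z-o[2])/d[2]
def wpx(im,X):
    c=np.array(im["R"])@np.array(X)+np.array(im["t"]); h=np.hypot(c[0],c[1]); r=np.arctan2(h,c[2])
    return im["cx"]+im["fx"]*r*c[0]/h, im["cy"]+im["fy"]*r*c[1]/h
def st():
    from scipy.spatial.transform import Rotation as Ro
    s=manip.read_state(); R=Ro.from_rotvec(s["orientation"]).as_matrix()
    print("t",s["time_s"],"tcp",s["eef_pos"].round(4),"jaw",np.degrees(np.arctan2(R[1,1],R[0,1])).round(2),"F",s["contact_force"].round(1),"open",round(s["opening"],4),"q6",s["q"][5].round(2)); return s
E
python3 - <<'E'
from h import *
st()
im=manip.get_image("wrist"); f=im["frame"].copy(); np.save("/tmp/w1.npy",im,allow_pickle=True)
print(wpx(im,[.5305,.2422,.026]),wpx(im,[.5305,.2422,.0]))
for d in manip.pinpoint("wrist","cap_center")[:4]:
    X=w(im,d["location"]); print(d["p"],X.round(4),np.round(wpx(im,X)))
cv2.imwrite("pics/w1.png",cv2.resize(f,(768,576)))
E
```

```text
time_s: 3.4
eef_pos: [0.5319, 0.2418, 0.1159]
orientation: [1.206, 2.899, 0.003]
contact_force: [0.4, 0.1, -0.1]
opening: 0.0592
t 3.4 tcp [0.5319 0.2418 0.1159] jaw 44.82 F [ 0.4  0.1 -0.1] open 0.0592 q6 -0.38
(np.float64(254.24311736086244), np.float64(190.12432444672962)) (np.float64(254.2639168715971), np.float64(182.27781877740483))
0.94 [0.5331 0.3285 0.018 ] [322. 126.]
0.82 [0.6116 0.2356 0.0148] [305. 243.]
0.72 [0.5288 0.2403 0.0112] [252. 186.]
0.63 [0.5502 0.157  0.0135] [211. 253.]
```

View pics/w1.png

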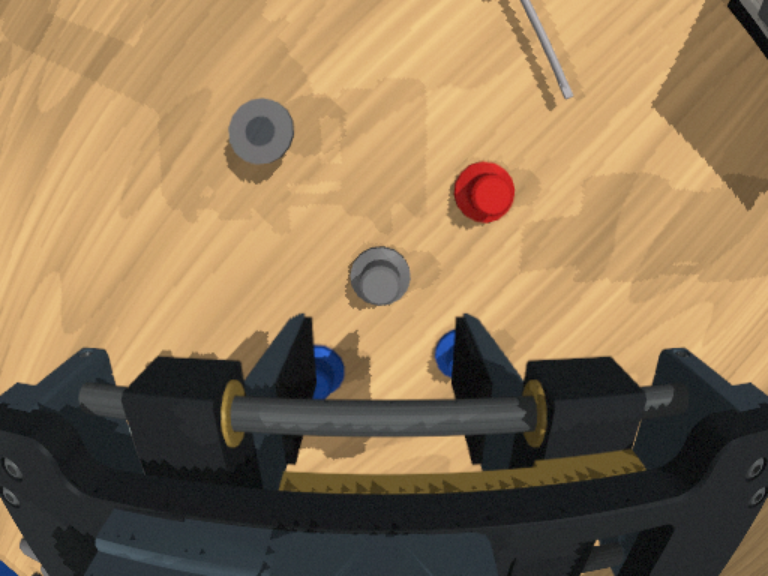

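The wrist view shows the grey cap's narrow top disc at (381,283), which is (254,189) in the original image. Red and blue caps are around it, and the flipped cap is at (261,131).

Run:
```python
from h import *
im=np.load("/tmp/w1.npy",allow_pickle=True).item()
g=im["frame"][150:220,220:290]; cv2.imwrite("pics/w1c.png",cv2.resize(g,None,fx=8,fy=8,interpolation=2))
for u,v in [(254,188.7)]: print(wplane(im,u,v,.026))
```

```text
[0.52937247 0.24301993 0.026     ]
```

View pics/w1c.png

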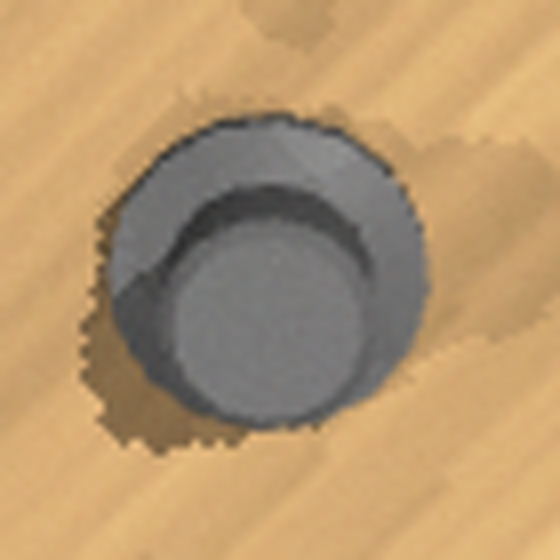

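```bash
python3 -m pendant '[-0.001,0,-0.04,0,0,0,-0.3, -0.001,0,-0.08,0,0,0,-0.3, -0.001,0,-0.08,0,0,0,-0.3, -0.001,0,-0.08,0,0,0,-0.3]'; python3 -c "
from h import *
st()"
```

```text
time_s: 4.0
eef_pos: [0.5315, 0.2427, 0.0362]
orientation: [1.205, 2.898, 0.005]
contact_force: [0.2, -0.1, 0.0]
opening: 0.0592
t 4.0 tcp [0.5315 0.2427 0.0362] jaw 44.86 F [ 0.2 -0.1  0. ] open 0.0592 q6 -0.37
```

```bash
python3 -m pendant '[-0.0012,0,-0.0255,0,0,0,-0.3, -0.0012,0,-0.0255,0,0,0,-0.3, -0.0012,0,-0.0255,0,0,0,-0.3]'; python3 -c "
from h import *
st()
im=manip.get_image('wrist'); cv2.imwrite('pics/w2.png',cv2.resize(im['frame'][150:384,100:412],None,fx=2.5,fy=2.5))"
```

```text
time_s: 4.38
eef_pos: [0.5299, 0.2426, 0.0103]
orientation: [1.205, 2.899, 0.004]
contact_force: [0.8, 0.0, -0.1]
opening: 0.0594
t 4.375 tcp [0.5299 0.2426 0.0103] jaw 44.86 F [ 0.8  0.  -0.1] open 0.0594 q6 -0.37
```

View pics/w2.png

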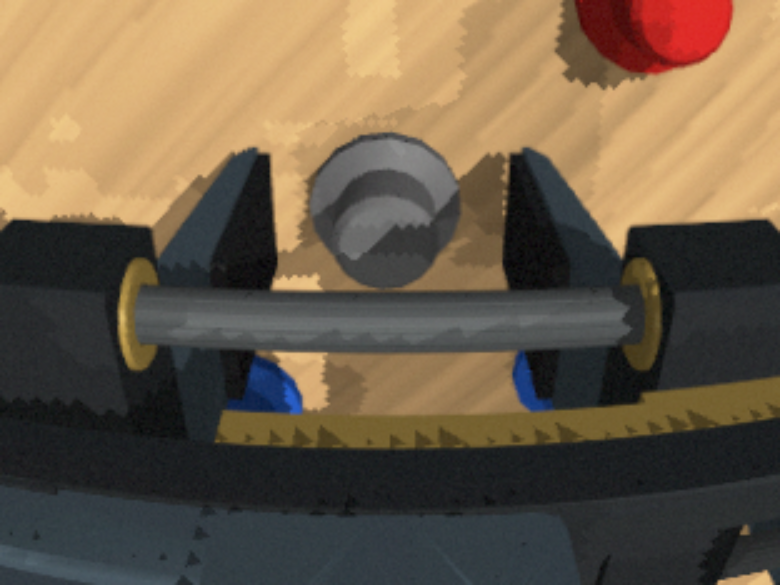

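The cap's body is centred between the fingers, so I'll close and lift.

```bash
python3 -m pendant '[0,0,0,0,0,0,1, 0,0,0,0,0,0,1, 0,0,0,0,0,0,1, 0,0,0,0,0,0,1, 0,0,0,0,0,0,1, 0,0,0,0,0,0,1]';python3 -c "
from h import *
st()"
```

```text
time_s: 5.18
eef_pos: [0.5286, 0.242, 0.0085]
orientation: [1.206, 2.901, 0.0]
contact_force: [-0.8, -0.1, 1.2]
opening: 0.0249
t 5.175 tcp [0.5286 0.242  0.0085] jaw 44.86 F [-0.8 -0.1  1.2] open 0.0249 q6 -0.37
```

```bash
python3 -m pendant '[0,0,0.05,0,0,0,1, 0,0,0.11,0,0,0,1, 0,-0.06,0.11,0,0,0,1, -0.016,-0.12,0.11,0,0,0,1, -0.016,-0.18,0.11,0,0,0,1, -0.016,-0.24,0.11,0,0,0,1, -0.016,-0.30,0.11,0,0,0,1, -0.016,-0.3245,0.11,0,0,0,1, -0.016,-0.3245,0.11,0,0,0,1, -0.016,-0.3245,0.11,0,0,0,1, -0.016,-0.3245,0.11,0,0,0,1]';python3 - <<'E'
from h import *
st()
im=manip.get_image('wrist'); cv2.imwrite('pics/w3.png',cv2.resize(im['frame'],(768,576))); np.save("/tmp/w3.npy",im,allow_pickle=True)
for q in ["nest_pocket","cap_center","nest_mark"]:
  for d in manip.pinpoint("wrist",q)[:2]:
    X=w(im,d["location"]); print(q,d["p"],X.round(4),np.round(wpx(im,X)))
for c in ["scene","side"]:
    im=manip.get_image(c); np.save(f"/tmp/{c}3.npy",im,allow_pickle=True); cv2.imwrite(f"pics/{c}3.png",cv2.resize(im["frame"][100:240,190:340],None,fx=4,fy=4))
E
```

```text
time_s: 6.55
eef_pos: [0.5126, -0.0813, 0.1184]
orientation: [-1.203, -2.902, -0.0]
contact_force: [0.4, 0.2, -1.2]
opening: 0.0249
t 6.55 tcp [ 0.5126 -0.0813  0.1184] jaw 44.95 F [ 0.4  0.2 -1.2] open 0.0249 q6 -0.96
nest_pocket 0.66 [ 0.5123 -0.08    0.032 ] [256. 192.]
cap_center 0.79 [ 0.5128 -0.0823  0.1209] [255. 238.]
cap_center 0.59 [0.5509 0.1565 0.0135] [442.  58.]
nest_mark 0.64 [ 0.5375 -0.0114  0.0368] [331. 160.]
```

View pics/w3.png

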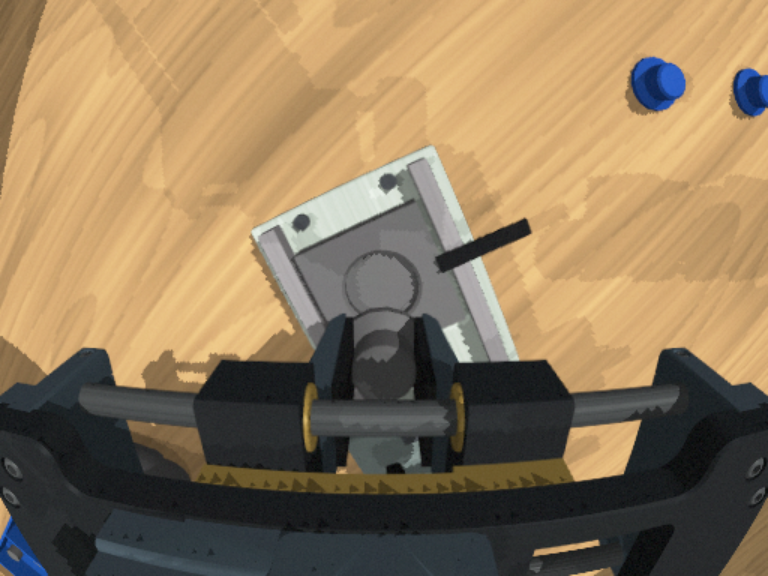

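View pics/side3.png

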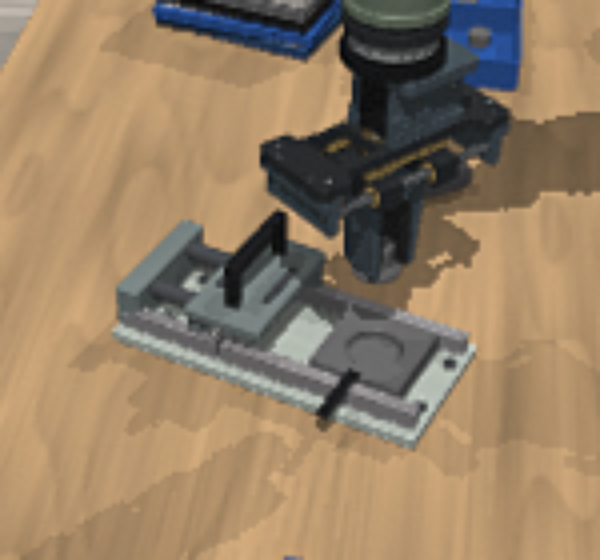

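The cap is held upright (skirt around (385,340)), and the pocket is visible at about (382,284). I'll measure its centre.

Run:
```python
from h import *
im=np.load("/tmp/w3.npy",allow_pickle=True).item()
g=cv2.resize(im["frame"][155:275,205:305],None,fx=6,fy=6,interpolation=cv2.INTER_CUBIC)
for c0,col in [((.5123,-.0824),(0,255,0))]:
  for r in (.0225,.0245):
    for a in np.arange(0,360,5):
        u,v=wpx(im,[c0[0]+r*np.cos(np.radians(a)),c0[1]+r*np.sin(np.radians(a)),.032]); cv2.circle(g,(int((u+.5-205)*6),int((v+.5-155)*6)),1,col,-1)
# cap skirt circle, underside: TCP - 8.5mm
t=manip.read_state()["eef_pos"]
for a in np.arange(0,360,5):
    u,v=wpx(im,[t[0]+.02*np.cos(np.radians(a)),t[1]+.02*np.sin(np.radians(a)),t[2]-.0085]); cv2.circle(g,(int((u+.5-205)*6),int((v+.5-155)*6)),1,(0,0,255),-1)
cv2.imwrite("pics/w3c.png",g[:600])
```

```text
(no output)
```

View pics/w3c.png

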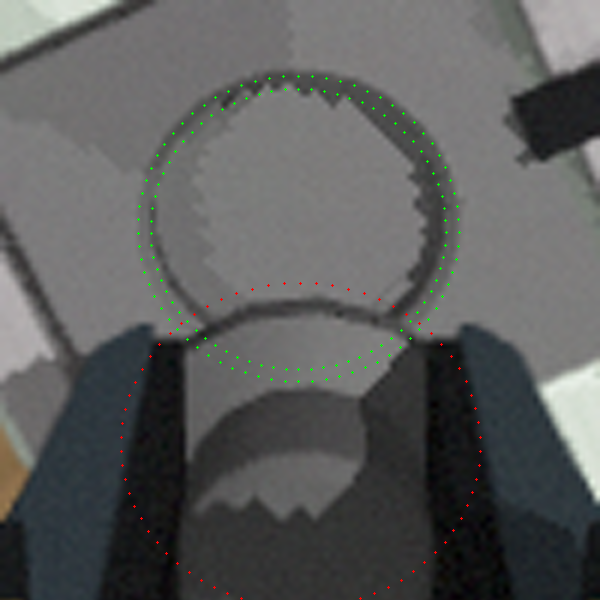

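```bash
python3 -m pendant '[-0.002,0.001,-0.03,0,0,0,1, -0.002,0.001,-0.06,0,0,0,1, -0.002,0.001,-0.068,0,0,0,1, -0.002,0.001,-0.068,0,0,0,1, -0.002,0.001,-0.068,0,0,0,1]';python3 - <<'E'
from h import *
t=st()["eef_pos"]
im=manip.get_image('wrist'); np.save("/tmp/w4.npy",im,allow_pickle=True)
g=cv2.resize(im["frame"][155:275,205:305],None,fx=6,fy=6,interpolation=cv2.INTER_CUBIC)
cv2.imwrite("pics/w4r.png",g[:600])
def circ(c,r,z,col):
    for a in np.arange(0,360,4):
        u,v=wpx(im,[c[0]+r*np.cos(np.radians(a)),c[1]+r*np.sin(np.radians(a)),z]); cv2.circle(g,(int((u+.5-205)*6),int((v+.5-155)*6)),1,col,-1)
circ((.5117,-.0813),.0245,.032,(0,255,0))
c=t[:2]+[.00105,-.00105]
circ(c,.02,t[2]-.0085,(0,0,255)); circ(c,.02,t[2]-.0035,(0,255,255))
cv2.imwrite("pics/w4c.png",g[:600])
for c in ["side","scene"]:
    i=manip.get_image(c); cv2.imwrite(f"pics/{c}4.png",cv2.resize(i["frame"][150:230,220:320],None,fx=6,fy=6,interpolation=2))
E
```

```text
time_s: 7.48
eef_pos: [0.5116, -0.0816, 0.0516]
orientation: [1.205, 2.899, 0.001]
contact_force: [0.4, -0.1, -0.1]
opening: 0.0246
t 7.475 tcp [ 0.5116 -0.0816  0.0516] jaw 44.86 F [ 0.4 -0.1 -0.1] open 0.0246 q6 -0.96
```

View pics/w4c.png

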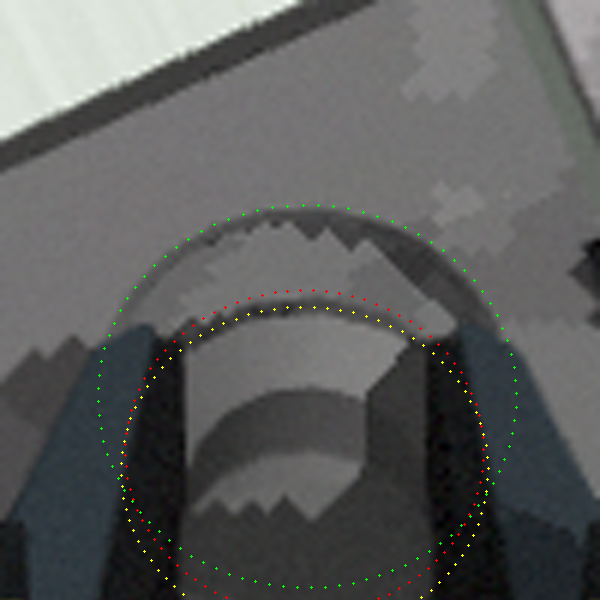

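View pics/side4.png

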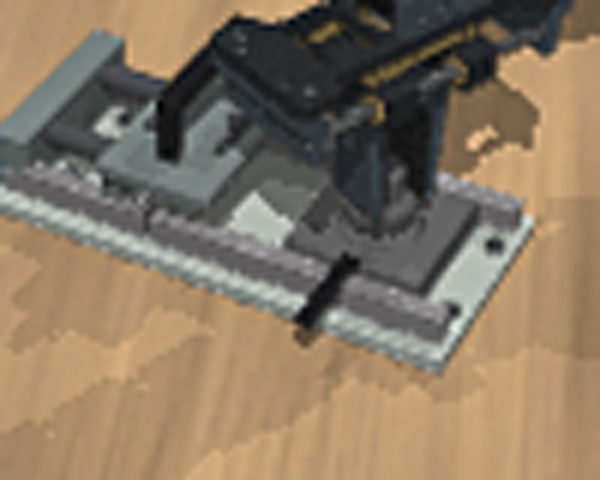

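View pics/scene4.png

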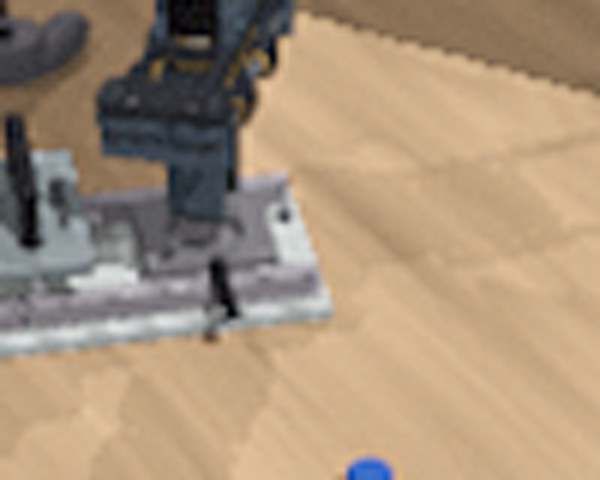

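```bash
python3 -m pendant '[-0.001,0.0013,0,0,0,0,1, -0.001,0.0013,-0.008,0,0,0,1, -0.001,0.0013,-0.013,0,0,0,1, -0.001,0.0013,-0.017,0,0,0,1, -0.001,0.0013,-0.017,0,0,0,1, -0.001,0.0013,-0.017,0,0,0,1]';python3 - <<'E'
from h import *
t=st()["eef_pos"]
im=manip.get_image('wrist'); 
g=cv2.resize(im["frame"][155:275,205:305],None,fx=6,fy=6,interpolation=cv2.INTER_CUBIC)
cv2.imwrite("pics/w5.png",g[:600])
E
```

```text
time_s: 8.38
eef_pos: [0.5097, -0.0802, 0.0335]
orientation: [1.206, 2.901, 0.0]
contact_force: [0.7, 0.7, -0.8]
opening: 0.025
t 8.375 tcp [ 0.5097 -0.0802  0.0335] jaw 44.86 F [ 0.7  0.7 -0.8] open 0.025 q6 -0.96
```

View pics/w5.png

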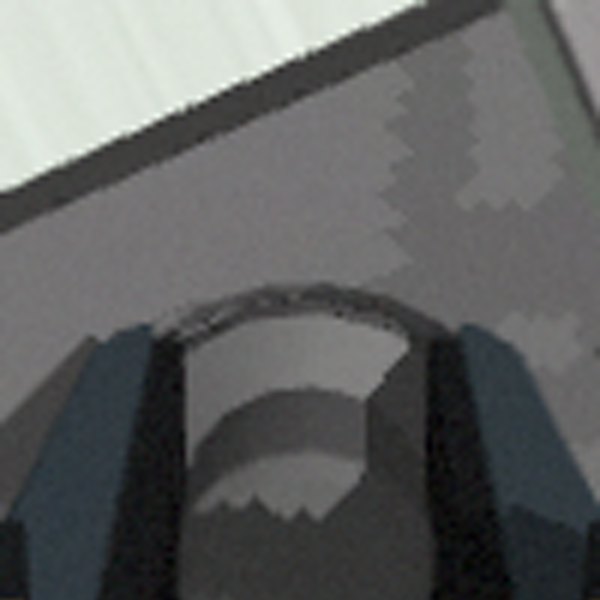

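The cap is in the pocket with no contact force. I'll release it with a small opening and then rise.

```bash
python3 -m pendant '[0,0,0,0,0,0,0.5, 0,0,0,0,0,0,0.2, 0,0,0,0,0,0,0.1, 0,0,0,0,0,0,0.1, 0,0,0.03,0,0,0,0.1, 0,0,0.08,0,0,0,0.1, 0,0,0.13,0,0,0,0.1, 0,0,0.13,0,0,0,0.1, 0,0,0.13,0,0,0,0.1]';python3 - <<'E'
from h import *
t=st()["eef_pos"]
im=manip.get_image('wrist'); cv2.imwrite("pics/w6.png",cv2.resize(im["frame"],(768,576)))
g=cv2.resize(im["frame"][145:245,205:305],None,fx=6,fy=6,interpolation=cv2.INTER_CUBIC)
cv2.imwrite("pics/w6c.png",g)
for c in ["side","scene"]:
    i=manip.get_image(c); cv2.imwrite(f"pics/{c}6.png",cv2.resize(i["frame"][130:230,220:320],None,fx=6,fy=6,interpolation=2))
    z=i["range_z"]; v,u=np.mgrid[:384,:512]
    P=np.stack([(u-i["cx"])/i["fx"]*z,(v-i["cy"])/i["fy"]*z,z],-1); W=(P-np.array(i["t"]))@np.array(i["R"])
    m=(z>0)&(np.hypot(W[...,0]-.511,W[...,1]+.081)<.03)&(W[...,2]>.04)&(W[...,2]<.075); p=W[m]
    print(c,len(p),p[:,2].max() if len(p) else 0, np.median(p[p[:,2]>.046],0), cv2.minAreaRect((p[p[:,2]>.046][:,:2]*1000).astype(np.float32)))
E
```

```text
time_s: 9.55
eef_pos: [0.509, -0.0801, 0.1629]
orientation: [-1.205, -2.9, 0.0]
contact_force: [0.1, -0.2, -0.1]
opening: 0.041
t 9.55 tcp [ 0.509  -0.0801  0.1629] jaw 44.86 F [ 0.1 -0.2 -0.1] open 0.041 q6 -0.96
side 50 0.054029284083342774 [ 0.50907259 -0.07812715  0.05075911] ((509.6231689453125, -79.81365203857422), (22.307666778564453, 23.876731872558594), 10.299715042114258)
scene 36 0.05403568744137652 [ 0.51166226 -0.07888928  0.04989614] ((511.593505859375, -80.84141540527344), (25.601106643676758, 21.89223861694336), 59.61985397338867)
```

View pics/w6c.png

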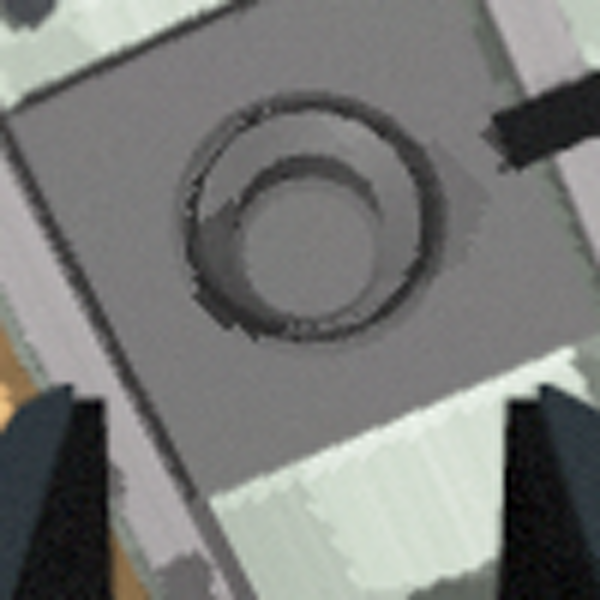

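View pics/side6.png

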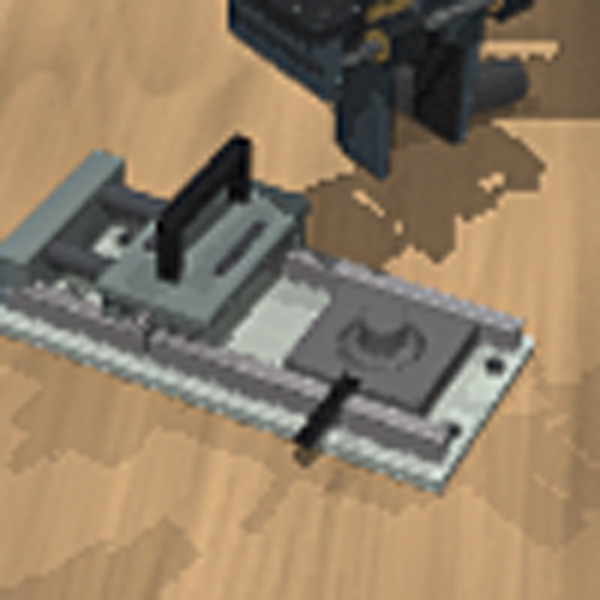

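The cap sits concentric in the pocket with its top at about 50 mm, which is the seated height. Next is the handle.

```bash
python3 -m pendant '[0.05,-0.02,0,0,0,-0.17,-0.2, 0.104,-0.039,0,0,0,-0.34,-0.2, 0.104,-0.039,0,0,0,-0.51,-0.2, 0.104,-0.039,0,0,0,-0.68,-0.2, 0.104,-0.039,0,0,0,-0.85,-0.2, 0.104,-0.039,0,0,0,-1.02,-0.2, 0.104,-0.039,0,0,0,-1.14,-0.2, 0.104,-0.039,0,0,0,-1.14,-0.2, 0.104,-0.039,0,0,0,-1.14,-0.2]';python3 - <<'E'
from h import *
t=st()["eef_pos"]
im=manip.get_image('wrist'); f=im["frame"].copy()
for q in ["nest_mark","slide_pointer","slide_handle","nest_pocket"]:
  for d in manip.pinpoint("wrist",q)[:2]:
    X=w(im,d["location"]); print(q,round(d["p"],2),X.round(4),np.round(wpx(im,X)))
ax=np.radians(-20.4); ex=np.array([np.cos(ax),np.sin(ax)]); ey=np.array([-ex[1],ex[0]])
for a in np.linspace(-1,1,40):
  for b in (-7,7):
    p=np.array([.613,-.1192])+a*.045*ey+b*.001*ex; u,v=wpx(im,[*p,.104]); cv2.circle(f,(int(u),int(v)),0,(0,255,0),-1)
cv2.imwrite("pics/w7.png",cv2.resize(f,(768,576)))
E
```

```text
time_s: 10.82
eef_pos: [0.6133, -0.1191, 0.1626]
orientation: [-2.578, -1.793, 0.002]
contact_force: [0.1, -0.3, 0.3]
opening: 0.0547
t 10.825 tcp [ 0.6133 -0.1191  0.1626] jaw -20.36 F [ 0.1 -0.3  0.3] open 0.0547 q6 0.15
nest_mark 0.77 [ 0.5377 -0.0108  0.0341] [152. 111.]
slide_pointer 0.79 [ 0.6385 -0.0459  0.054 ] [254. 106.]
slide_handle 0.71 [ 0.6135 -0.1165  0.0955] [255. 197.]
nest_pocket 0.96 [ 0.5128 -0.0823  0.0355] [157. 181.]
```

View pics/w7.png

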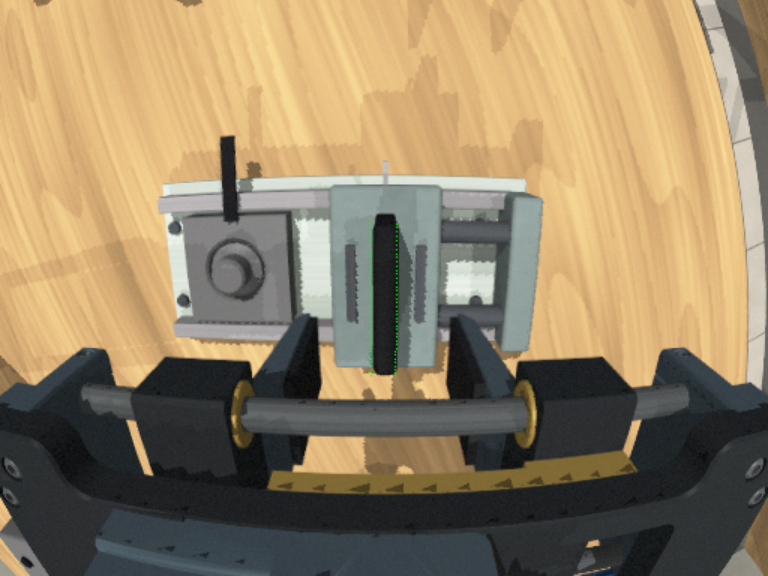

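The handle bar lies as predicted at (385,295). The pointer is at (386,168) and the strip at (229,175). I'll lower and pinch the bar.

```bash
python3 -m pendant '[0,0,-0.05,0,0,0,-0.2, 0,0,-0.084,0,0,0,-0.2, 0,0,-0.084,0,0,0,-0.2, 0,0,-0.084,0,0,0,1, 0,0,-0.084,0,0,0,1, 0,0,-0.084,0,0,0,1, 0,0,-0.084,0,0,0,1, 0,0,-0.084,0,0,0,1, 0,0,-0.084,0,0,0,1]';python3 - <<'E'
from h import *
t=st()["eef_pos"]
im=manip.get_image('wrist'); np.save("/tmp/w8.npy",im,allow_pickle=True)
f=im["frame"]; cv2.imwrite("pics/w8.png",cv2.resize(f[0:200,60:326],None,fx=3,fy=3,interpolation=2))
for q in ["nest_mark","slide_pointer"]:
  for d in manip.pinpoint("wrist",q)[:1]:
    X=w(im,d["location"]); print(q,round(d["p"],2),X.round(4),np.round(wpx(im,X),1))
E
```

```text
time_s: 12.2
eef_pos: [0.6141, -0.1193, 0.08]
orientation: [2.58, 1.791, 0.002]
contact_force: [0.1, -0.8, 2.6]
opening: 0.0137
t 12.2 tcp [ 0.6141 -0.1193  0.08  ] jaw -20.46 F [ 0.1 -0.8  2.6] open 0.0137 q6 0.15
nest_mark 0.96 [ 0.5366 -0.0113  0.0355] [114.  118.2]
slide_pointer 0.68 [ 0.6397 -0.0471  0.0554] [254.1 110. ]
```

View pics/w8.png

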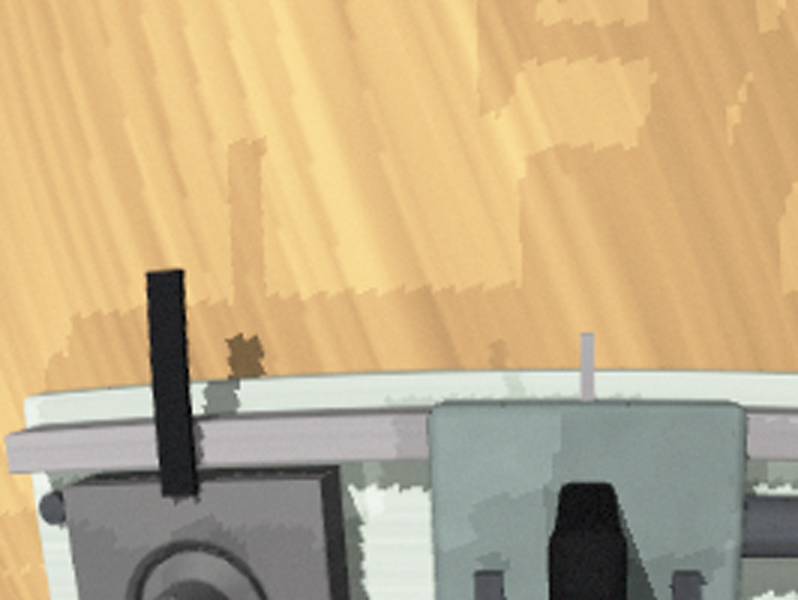

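```bash
python3 -m pendant '[-0.0094,0.0035,0,0,0,0,1, -0.0187,0.007,0,0,0,0,1, -0.0281,0.0105,0,0,0,0,1, -0.0375,0.014,0,0,0,0,1, -0.0469,0.0174,0,0,0,0,1, -0.0562,0.0209,0,0,0,0,1, -0.0656,0.0244,0,0,0,0,1, -0.075,0.0279,0,0,0,0,1, -0.0843,0.0314,0,0,0,0,1, -0.0937,0.0349,0,0,0,0,1, -0.0937,0.0349,0,0,0,0,1, -0.0937,0.0349,0,0,0,0,1]';python3 - <<'E'
from h import *
t=st()["eef_pos"]
im=manip.get_image('wrist'); np.save("/tmp/w9.npy",im,allow_pickle=True)
f=im["frame"]; cv2.imwrite("pics/w9.png",cv2.resize(f[60:160,160:290],None,fx=6,fy=6,interpolation=2))
for q in ["nest_mark","slide_pointer"]:
  for d in manip.pinpoint("wrist",q)[:1]:
    X=w(im,d["location"]); print(q,round(d["p"],2),X.round(4),np.round(wpx(im,X),1))
print((t[:2]-[.6141,-.1193])@[-.937,.349])
for c in ["side","scene"]:
    i=manip.get_image(c); np.save(f"/tmp/{c}9.npy",i,allow_pickle=True); cv2.imwrite(f"pics/{c}9.png",cv2.resize(i["frame"][150:240,210:320],None,fx=6,fy=6,interpolation=2))
E
```

```text
time_s: 13.85
eef_pos: [0.5208, -0.0845, 0.08]
orientation: [2.578, 1.79, 0.003]
contact_force: [6.0, -3.2, 3.7]
opening: 0.0141
t 13.85 tcp [ 0.5208 -0.0845  0.08  ] jaw -20.45 F [ 6.  -3.2  3.7] open 0.0141 q6 0.17
nest_mark 0.91 [ 0.5389 -0.0095  0.0362] [243.  109.2]
slide_pointer 0.61 [ 0.5469 -0.0128  0.0519] [255.  110.4]
0.09954463728008556
```

View pics/w9.png

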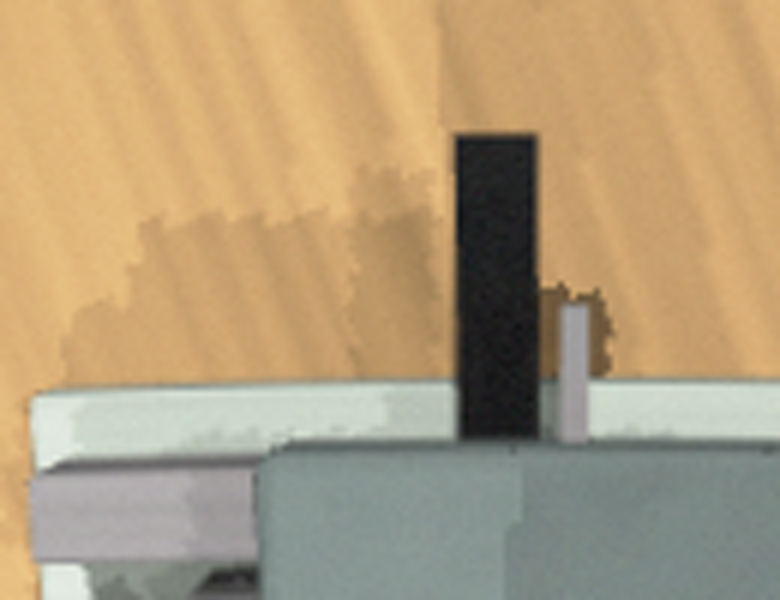

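View pics/side9.png

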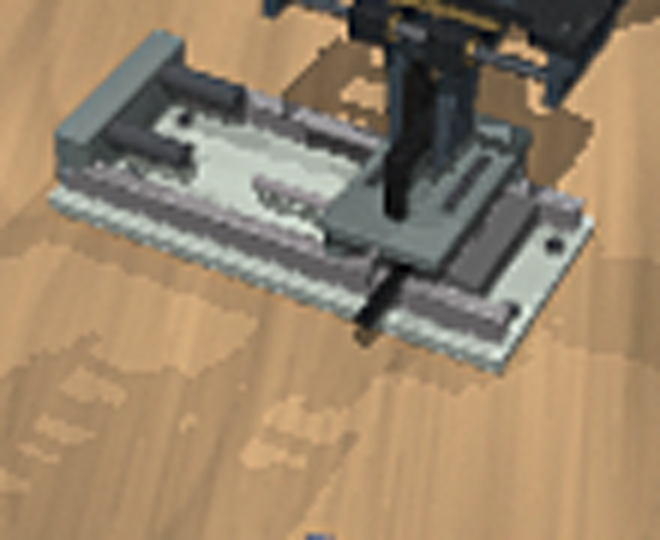

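The pointer at (574,370) in the crop is about 9.4 mm short of the strip's centre at (497,290). The strip is 81 px wide for 10 mm.

```bash
python3 -m pendant '[-0.0044,0.0016,0,0,0,0,1, -0.0088,0.0033,0,0,0,0,1, -0.0088,0.0033,0,0,0,0,1, -0.0088,0.0033,0,0,0,0,1, -0.0088,0.0033,0,0,0,0,1]';python3 - <<'E'
from h import *
t=st()["eef_pos"]
im=manip.get_image('wrist'); np.save("/tmp/w10.npy",im,allow_pickle=True)
f=im["frame"]; cv2.imwrite("pics/w10.png",cv2.resize(f[60:160,180:310],None,fx=6,fy=6,interpolation=2))
for q in ["nest_mark","slide_pointer"]:
  for d in manip.pinpoint("wrist",q)[:1]:
    X=w(im,d["location"]); print(q,round(d["p"],2),X.round(4),np.round(wpx(im,X),1))
print((t[:2]-[.6141,-.1193])@[-.937,.349])
for c in ["side","scene"]:
    i=manip.get_image(c); cv2.imwrite(f"pics/{c}10.png",cv2.resize(i["frame"][150:240,210:320],None,fx=6,fy=6,interpolation=2))
    for q in ["nest_mark","slide_pointer"]:
      for d in manip.pinpoint(c,q)[:1]:
        X=w(i,d["location"]); print(c,q,round(d["p"],2),X.round(4), "xj",X[:2]@[.937,-.349])
st()
E
```

```text
time_s: 14.72
eef_pos: [0.5129, -0.0815, 0.08]
orientation: [2.577, 1.79, 0.005]
contact_force: [6.7, -4.7, 1.7]
opening: 0.0137
t 14.725 tcp [ 0.5129 -0.0815  0.08  ] jaw -20.44 F [ 6.7 -4.7  1.7] open 0.0137 q6 0.18
nest_mark 0.97 [ 0.5359 -0.0107  0.0366] [251.4 112.1]
slide_pointer 0.6 [ 0.5355 -0.0107  0.0546] [250.6 113.5]
0.1080225918319881
side nest_mark 0.75 [ 0.5359 -0.0121  0.0389] xj 0.5063789307167584
side slide_pointer 0.63 [ 0.5392 -0.0112  0.0557] xj 0.5091272762203022
scene nest_mark 0.5 [ 0.5363 -0.0091  0.0333] xj 0.505687095036583
scene slide_pointer 0.61 [ 0.5387 -0.0083  0.0497] xj 0.5076122000907577
t 15.175 tcp [ 0.5129 -0.0815  0.08  ] jaw -20.44 F [ 7.7 -2.6  1.6] open 0.0136 q6 0.18
```

View pics/w10.png

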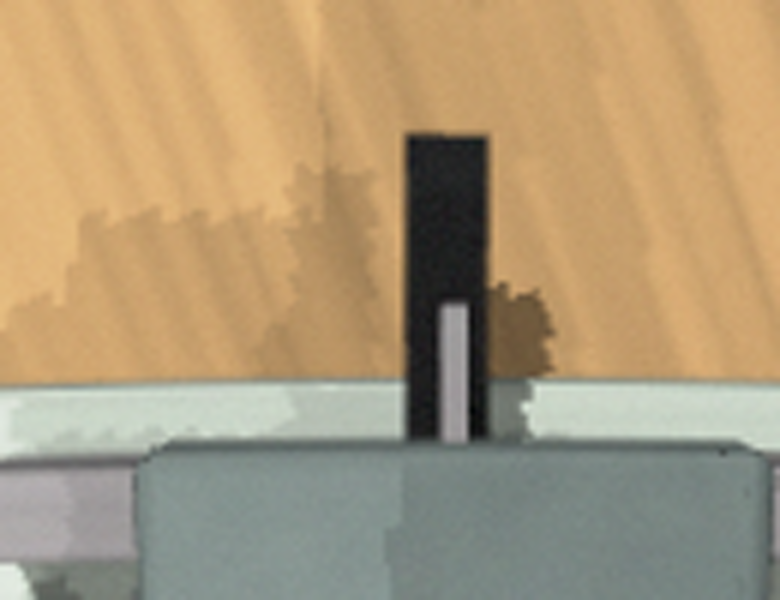

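View pics/side10.png

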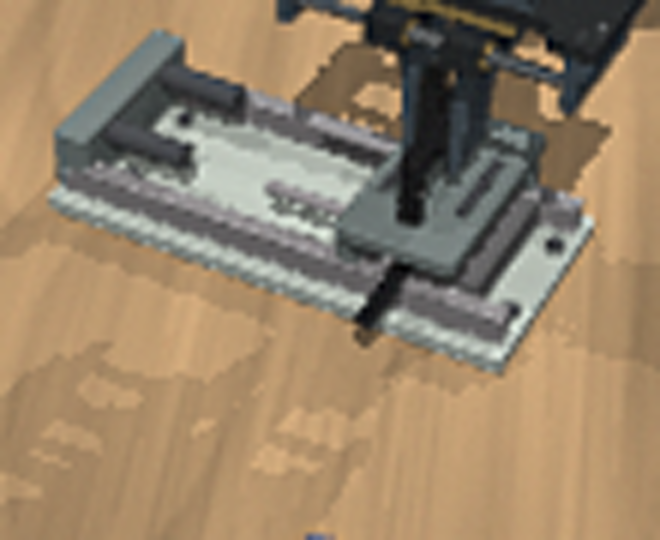

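View pics/scene10.png

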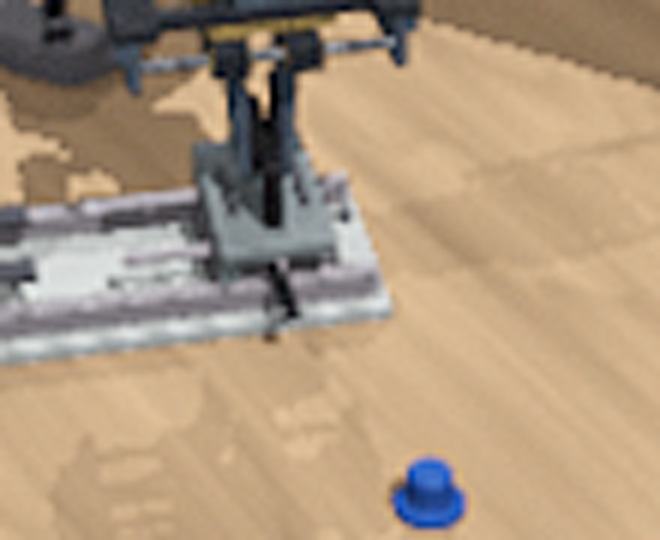

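The pointer at (454,370) stands over the strip (406–488), less than 1 mm from its middle. The side and scene detections say about 2 mm. I'll nudge 1.2 mm further, then hold and check for creep.

```bash
python3 -m pendant '[-0.0011,0.0004,0,0,0,0,1, -0.0011,0.0004,0,0,0,0,1, -0.0011,0.0004,0,0,0,0,1, -0.0011,0.0004,0,0,0,0,1, -0.0011,0.0004,0,0,0,0,1, -0.0011,0.0004,0,0,0,0,1, -0.0011,0.0004,0,0,0,0,1, -0.0011,0.0004,0,0,0,0,1, -0.0011,0.0004,0,0,0,0,1, -0.0011,0.0004,0,0,0,0,1, -0.0011,0.0004,0,0,0,0,1, -0.0011,0.0004,0,0,0,0,1, -0.0011,0.0004,0,0,0,0,1]';python3 - <<'E'
from h import *
st()
f=manip.get_image('wrist')["frame"]; cv2.imwrite("pics/w11.png",cv2.resize(f[60:160,180:310],None,fx=6,fy=6,interpolation=2))
f=manip.get_image('scene')["frame"]; cv2.imwrite("pics/scene11.png",f)
s=st(); print(abs(s["qvel"]).max())
E
```

```text
time_s: 16.8
eef_pos: [0.5123, -0.0813, 0.08]
orientation: [2.576, 1.789, 0.006]
contact_force: [8.9, -3.5, 1.3]
opening: 0.0141
t 16.8 tcp [ 0.5123 -0.0813  0.08  ] jaw -20.45 F [ 8.9 -3.5  1.3] open 0.0141 q6 0.18
t 16.9 tcp [ 0.5123 -0.0813  0.08  ] jaw -20.44 F [ 9.2 -4.  -0.1] open 0.0138 q6 0.18
0.0013250269495287041
```

View pics/w11.png

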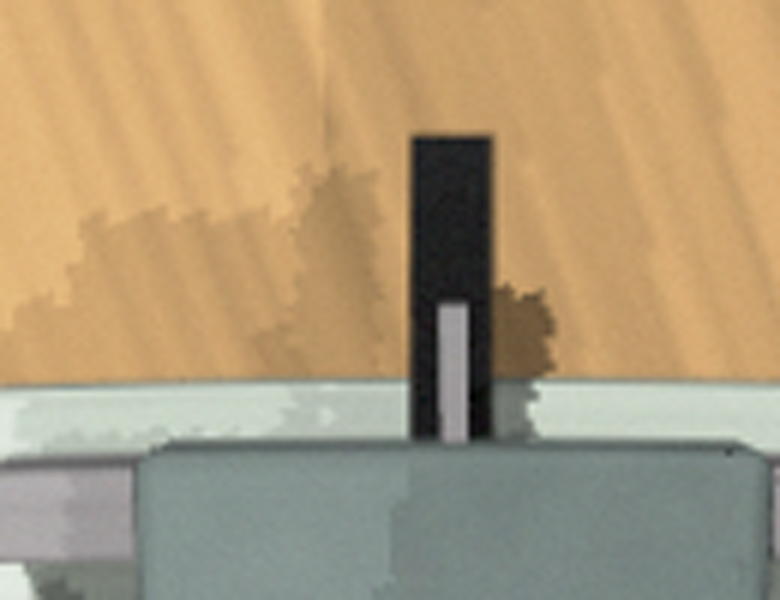

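View pics/scene11.png

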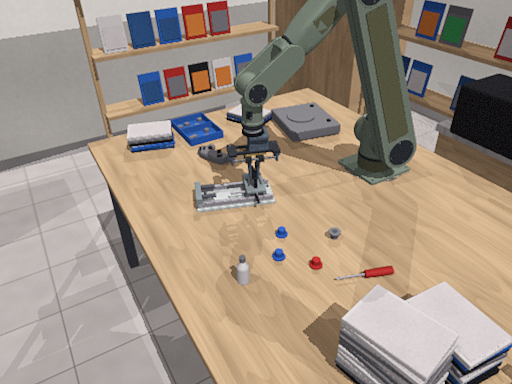

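The pointer at (453,370) is centred on the strip (411–493), holding steady. The bystanders are untouched, so I'll hand in.

```bash
python3 -c "
from h import *
print(manip.hand_in())"
```

```text
the job is handed in; nothing more can be done
None
```

I set the skirt-down grey cap into the nest pocket and released it. I then pulled the lamp slide to the index strip and handed in at about 16.9 s with the gripper still holding it.

- **Cap:** after release it sat concentric in the pocket, with its top at about 50 mm above the counter, the height of a fully seated cap. The slide covered the cap afterwards, so I did not look at it again.
- **Slide:** in the last wrist picture the pointer stood over the middle of the strip, within about 0.2 mm. The side and scene detections just before the final 1.2 mm nudge put it 2–3 mm short instead; I did not repeat them, but even those readings are within the 5 mm limit.
- **Hold:** the arm was still, with about 10 N of spring pull on the gripper and the handle firmly gripped.
- **Other objects:** the flipped cap, look-alikes, screwdriver, bottle and gamepad all appear where they started in the last scene picture.

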